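Open the boxes for the morning's trade

TASK

Set out the stall: open both wooden boxes, the wide low casket and the taller tea caddy. Push the front of each lid up and back with your fingertips until it tips past its balance point, drops back and stays fully open by itself; push lightly, do not pinch, lift, tip or shove the boxes, and leave the other goods where they stand.

Things in the scene. Friction and masses are not known exactly. Their poses are not given: they have to be found in the camera images.
- casket: Wide, low wooden casket with brass straps: 120 mm deep (x), 160 mm wide (y), 120 mm high shut, of which the top 60 mm is the hollow lid (walls 8 mm). About 1.1 kg with its lid. Origin: centre of the underside; x from front (small brass plate) to back (hinge), y along the width, z up. Loose on the table, front roughly to the robot (yaw within 0.35). The lid's hinge runs along y at x = +60 mm, z = 60 mm.
- casket_edge (a point): Middle of the upper front edge of the casket's lid, on the lid's flat front face, at x = -60 mm, z = 120 mm of the box frame when shut. Moves with the lid; it lies 120 mm in front of and 60 mm above the hinge line when shut.
- casket_lid (a joint): Opening angle of the casket's lid (rad): 0 shut, 1.75 fully back against its stop. Free hinge, no spring or catch. The balance point is near 1.0: below it the lid falls shut, beyond it falls open and stays. The lid weighs 0.11 to 0.22 kg; pushing its front face level towards the hinge, 45 mm above the seam, takes 1 to 3 N to start.
- caddy: Narrower, taller wooden tea caddy with brass straps: 100 mm deep (x), 110 mm wide (y), 140 mm high shut, of which the top 60 mm is the hollow lid (walls 8 mm). About 1.0 kg with its lid. Origin: centre of the underside; x from front (small brass plate) to back (hinge), y along the width, z up. Loose on the table, front roughly to the robot (yaw within 0.35). The lid's hinge runs along y at x = +50 mm, z = 80 mm.
- caddy_edge (a point): Middle of the upper front edge of the caddy's lid, on the lid's flat front face, at x = -50 mm, z = 140 mm of the box frame when shut. Moves with the lid; it lies 100 mm in front of and 60 mm above the hinge line when shut.
- caddy_lid (a joint): Opening angle of the caddy's lid (rad): 0 shut, 1.75 fully back against its stop. Free hinge, no spring or catch. The balance point is near 1.0: below it the lid falls shut, beyond it falls open and stays. The lid weighs 0.08 to 0.17 kg; pushing its front face level towards the hinge, 45 mm above the seam, takes 1 to 3 N to start.
- vase: Brass bud vase, 52 mm across, 110 mm tall, standing between the two boxes. Loose, not part of the job. Origin: centre of its underside, z up.
- bangle: Brass bangle lying flat, 72 mm across, 14 mm high, nearer the robot. Loose, not part of the job. Origin: centre of its underside, z up.
- bowl: Blue ceramic bowl, 100 mm across, 45 mm high, at the left. Loose, not part of the job. Origin: centre of its underside, z up.
- drum: Small terracotta goblet drum, 90 mm across, 130 mm tall, at the left. Loose, not part of the job. Origin: centre of its underside, z up.
- jar: Terracotta jar with brass cap, 68 mm across, 100 mm tall, at the right. Loose, not part of the job. Origin: centre of its underside, z up.
- cup: White ceramic cup, 70 mm across, 70 mm tall, at the right. Loose, not part of the job. Origin: centre of its underside, z up.

How it is judged:
At the end, for the whole second after the job is handed in: Both lids stand fully open and at rest (each over 1.55 rad, speed under 0.1 rad/s); both boxes upright (within 0.08 rad), still, and within 40 mm of where they stood; the other goods upright (within 0.15 rad) and within 30 mm of where they stood (value of joint each of casket_lid, caddy_lid above 1.55 rad and not (velocity of joint casket_lid above 0.1 rad/s or velocity of joint casket_lid below -0.1 rad/s) and angle between each of casket, caddy's own z axis and vertical below 0.08 rad and distance of each of casket, caddy from where it was at the start of the episode below 0.04 m and linear speed of each of casket, caddy below 0.02 m/s and not (velocity of joint caddy_lid above 0.1 rad/s or velocity of joint caddy_lid below -0.1 rad/s) and angle between each of vase, bangle, bowl, drum, jar, cup's own z axis and vertical below 0.15 rad and distance of each of vase, bangle, bowl, drum, jar, cup from where it was at the start of the episode below 0.03 m); the robot touches nothing.
It fails at once if a box is lifted more than 12 mm off the table (height (world z) of any of casket, caddy above 0.012 m).
It fails at once if a box is tipped by more than 0.15 rad (angle between any of casket, caddy's own z axis and vertical above 0.15 rad).
It fails at once if a box is shoved more than 40 mm (distance of any of casket, caddy from where it was at the start of the episode above 0.04 m).
It fails at once if a box or its lid is pinched or pressed with more than 30 N (contact force between the fingers and casket above 30 N or contact force between the fingers and caddy above 30 N).
It fails at once if other goods are moved or lifted by more than 30 mm, or tipped over (distance of any of vase, bangle, bowl, drum, jar, cup from where it was at the start of the episode above 0.03 m or angle between any of vase, bangle, bowl, drum, jar, cup's own z axis and vertical above 0.3 rad).
It also fails if it takes over 51 s, if anything falls off the work surface, if the arm or the gripper's body presses on something with over 40 N, if the wrist force passes 120 N, or if a joint passes its speed limit or range.

ROBOT

A 6-joint arm with a two-finger parallel gripper is mounted at the origin on the work surface. World frame = base frame: x ahead of the robot, y to its left, z up, the work surface at z = 0. Lengths are in m, angles in rad, forces in N, time in s.
With the tool pointing down it reaches from about 0.375 to 0.9 m from the base axis. Payload 3.1 kg.
Tool frame: the origin (TCP) lies at the very end of the fingers, on their centre line; the grasp point (between the pads) lies ctrl.grip_depth behind it (ctrl.grip_depth is the distance from the TCP to the grasp point, in m); z points along the fingers, x is the direction in which the jaws open and shut, and the axes are right-handed (so a half turn about z gives the same grasp; the last joint's range is limited). The gripper opens to 85 mm and grips with 20 to 120 N. Pads are 22 mm wide; open, the fingers measure 114 mm over their backs; the gripper's body (76 mm by 85 mm) begins 54 mm behind the grasp point. The pads swing forward as they close: fully open they stand 13 mm farther back than shut.
Start: joints at [1.119, 0.527, 1.433, -0, 1.181, -0.178], TCP at [0.169, 0.602, 0.199] pointing down, gripper open.
Joint ranges: [-3.08, 3.08], [-0.75, 2.2], [0.22, 2.44], [-1.43, 4.57], [0, 2.65], [-2.85, 2.85]. Speed limits (rad/s): [2.79, 2.79, 3.14, 3.14, 3.14, 3.14].

INTERFACE

Orientations are given as a rotation vector (axis times angle).
In Python, from plant import ctrl gives the robot as it stands.
- The arm moves only by the tool jog_arm, never from a script. Its argument "moves" is a list of rows, each an object of numbers: "x", "y", "z": the shift along the tool's x, y, z in units of 40 mm (1.0 is 40 mm); "twist": the turn about the tool's z in units of 5 degrees (1.0 is 5 degrees). A call has exactly 5 rows; each row is the pose to reach, as a shift and turn from the pose commanded when the call began, along the tool's axes at that moment; what a row does not reach only later rows make up. A row lasts 1/10 s, in which the tool goes at most 50 mm and 8.59 degrees, less where a joint would pass 70% of its speed; a pose out of reach is approached as far as the arm can. A call with a gripper value outside its range is refused whole. "fingers" is the closure, from -1 (fully open) to 1 (shut), so that 0 is half open, set as the call begins (left out, the last holds). The fingers move at their own pace and stop on an object; "squeeze" is the grip in N (left out, the last holds). Time passes only in rows, so rows that repeat a pose let the fingers close, or fill a call up. It gives the time, the measured TCP pose, the force and the opening at its end, in the units of the state.
- ctrl.state(): the state, without advancing time (a new reading comes with each control period).
- ctrl.capture(name): name is "side" or "top"; returns a dict with "pixels" (400x640x3 uint8, red, green, blue), "fx", "fy", "cx", "cy" (pixels), "R" (3x3) and "t" (3): a world point X has camera coordinates R X + t. Camera axes: x right, y down, z forward; pixel columns grow to the right and rows downward; lengths in m; the calibration is good to about 2 mm. A picture is of the moment at which its call begins. There is no depth.
- ctrl.hand_in(): hands the job in, once; it reports no verdict.
Trained networks look in a picture, given as the dict that the camera call returned (one of the last four; its "shot" number tells which), for a name from the list of things; names that differ only in an ending like _2 or _b are one class to them, and where a whole thing is asked for, a point or a joint stands for the part that bears it (a point fixed in the world has none). Each returns a list of dicts, best first, with "score" (0 to 1); they miss things now and then, are a little off and sometimes report something else, mostly with a low value. They report only what shows in the picture. A call takes as long as a camera call.
- ctrl.spot_in(label, picture): "position" ([x, y, z] in m, in the coordinates of the camera as it stood for that picture, good to about 4 mm: the middle of the surface that is visible of it).
The state is a dict: "time_s": time; "joint_pos": joint angles; "joint_vel": joint speeds; "joint_efforts": joint torques, N m; "eef_pos": TCP position; "eef_rot": TCP orientation; "contact_force": force on the tool from outside, world axes, zero at the start; "moment": the same for the moment, N m; "opening": finger opening in m.
Only numpy, scipy, OpenCV 4.12 (cv2) and the standard library are available. Lean on these libraries where they do the work, as an engineer would, in place of code of your own. Each camera call takes 0.05 s, during which the arm holds its last target.

## Working session

There is one attempt and no reset: what is moved stays moved. The work goes in short steps, Python scripts to look and compute and a tool call to move; the robot and the scene stay as the last step left them, time stands still between calls to the robot, and variables do not carry over. Pictures are saved under pics/ and viewed, and the job is handed in when it is done.

Besides the shell and the picture viewer there is one more tool, called after "Emit:" as name(argument=value, ...), one argument or row to a line, values as JSON. jog_arm: Moves the arm, as the interface text tells. Its arguments: {"type":"object","properties":{"moves":{"type":"array","items":{"type":"object","properties":{"x":{"type":"number"},"y":{"type":"number"},"z":{"type":"number"},"twist":{"type":"number"}}}},"fingers":{"type":"number"},"squeeze":{"type":"number"}},"required":["moves"]}

```bash
ls; mkdir -p pics; cat > h.py <<'E'
import numpy as np, cv2
from plant import ctrl
def shot(cam,name):
    p=ctrl.capture(cam); cv2.imwrite('pics/'+name+'.png',cv2.cvtColor(p['pixels'],cv2.COLOR_RGB2BGR)); return p
def world(p,c): return np.array(p['R']).T@(np.array(c)-np.array(p['t']))
def proj(p,X):
    c=np.array(p['R'])@np.array(X)+np.array(p['t']); return p['fx']*c[0]/c[2]+p['cx'],p['fy']*c[1]/c[2]+p['cy']
def ray_z(p,u,v,z):
    R=np.array(p['R']);o=-R.T@np.array(p['t']);d=R.T@np.array([(u-p['cx'])/p['fx'],(v-p['cy'])/p['fy'],1])
    return o+d*(z-o[2])/d[2]
E
python3 - <<'E'
from h import *
s=ctrl.state();print(s['time_s'],s['eef_pos'],s['eef_rot'],s['opening'],ctrl.grip_depth)
for cam in ('top','side'):
    p=shot(cam,cam+'1'); R=np.array(p['R']);print(cam,-R.T@np.array(p['t']),R.round(3).tolist(),p['fx'])
    for n in ['casket','casket_edge','caddy','caddy_edge','vase','bangle','bowl','drum','jar','cup']:
        r=ctrl.spot_in(n,p)
        print(n,[(round(q['score'],2),world(p,q['position']).round(3).tolist()) for q in r[:2]])
print(ctrl.state()['time_s'])
E
```

```text
pics
0.0 [0.16859909 0.60098972 0.19763093] [ 2.50303365  1.89687924 -0.00309676] 0.08539271268281948 0.0187
top [0.40284619 0.00649959 1.46453011] [[-0.028, -1.0, 0.005], [-0.994, 0.027, -0.108], [0.107, -0.008, -0.994]] 436.218165953357
casket [(0.66, [0.61, -0.235, 0.117])]
casket_edge [(0.93, [0.612, -0.235, 0.118])]
caddy [(0.69, [0.551, 0.224, 0.139])]
caddy_edge [(0.62, [0.556, 0.225, 0.146])]
vase [(0.61, [0.553, 0.002, 0.062])]
bangle [(0.64, [0.445, 0.016, 0.01]), (0.49, [0.551, 0.225, 0.14])]
bowl [(0.63, [0.48, 0.482, 0.019]), (0.2, [0.606, -0.239, 0.119])]
drum [(0.94, [0.649, 0.486, 0.133])]
jar [(0.74, [0.612, -0.452, 0.099]), (0.42, [0.557, 0.23, 0.139])]
cup [(0.86, [0.456, -0.489, 0.032])]
side [ 0.39489485 -0.96011522  1.10147599] [[0.994, -0.113, 0.014], [-0.071, -0.709, -0.702], [0.089, 0.697, -0.712]] 517.0302690636707
casket [(0.85, [0.602, -0.279, 0.123])]
casket_edge [(0.71, [0.605, -0.261, 0.118])]
caddy [(0.78, [0.555, 0.184, 0.118])]
caddy_edge [(0.85, [0.55, 0.191, 0.14]), (0.71, [0.601, -0.278, 0.122])]
vase [(0.67, [0.555, -0.015, 0.058])]
bangle [(0.61, [0.441, 0.007, 0.01])]
bowl [(0.66, [0.48, 0.489, 0.031])]
drum [(0.9, [0.646, 0.475, 0.11]), (0.49, [0.479, 0.491, 0.028])]
jar [(0.95, [0.608, -0.481, 0.087])]
cup [(0.73, [0.457, -0.457, 0.037]), (0.57, [0.555, 0.186, 0.115])]
1.1
```

View pics/top1.png

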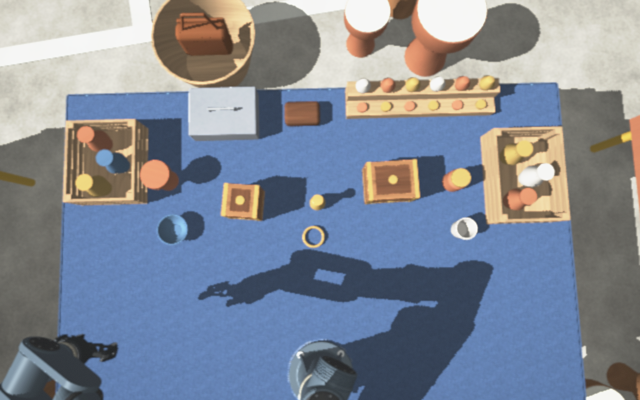

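View pics/side1.png

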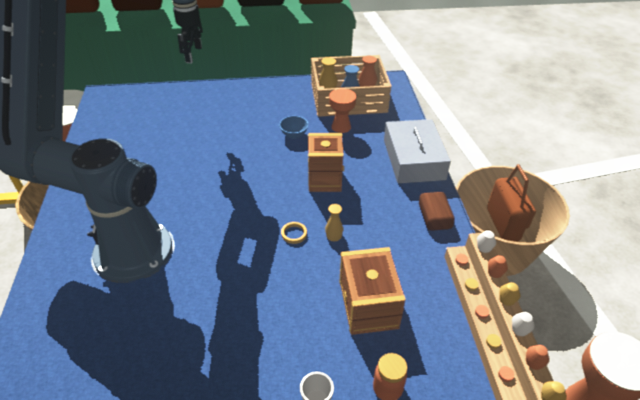

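The top view shows the caddy near px (241,202), the casket near (391,180), the vase at (317,202) and the bangle at (314,237). The networks agree with this. I'll zoom in for the yaw.

```bash
python3 - <<'E'
import cv2,numpy as np
im=cv2.imread('pics/top1.png')
a=cv2.resize(im[170:235,205:275],None,fx=5.6,fy=5.6,interpolation=cv2.INTER_CUBIC)
b=cv2.resize(im[148:213,355:425],None,fx=5.6,fy=5.6,interpolation=cv2.INTER_CUBIC)
cv2.imwrite('pics/z1.png',np.hstack([a,b]))
s=cv2.imread('pics/side1.png')
a=cv2.resize(s[125:200,300:355],None,fx=5.6,fy=5.6,interpolation=cv2.INTER_CUBIC)
b=cv2.resize(s[240:340,330:410],None,fx=4.2,fy=4.2,interpolation=cv2.INTER_CUBIC)
cv2.imwrite('pics/z2.png',np.hstack([a,b]))
E
```

```text
(no output)
```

View pics/z1.png

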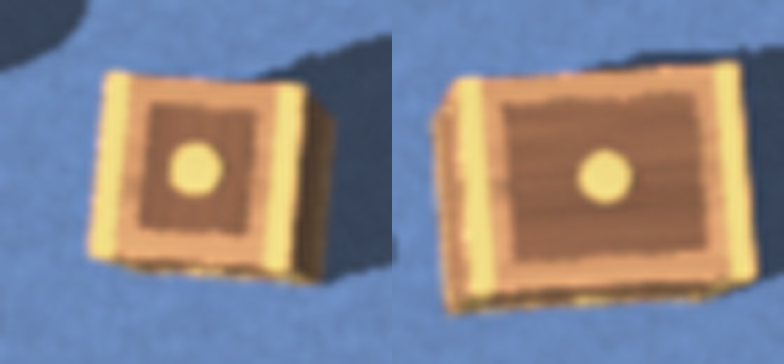

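View pics/z2.png

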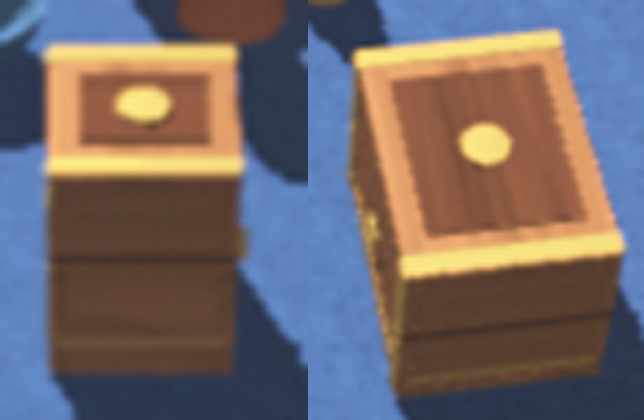

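```bash
python3 - <<'E'
from h import *
p=ctrl.capture('top')
def f(c,ox,oy,s): return [((u+.5)/s-.5+ox,(v+.5)/s-.5+oy) for u,v in c]
for n,c,z in (('caddy',f([(105,72),(305,84),(290,275),(90,258)],205,170,5.6),.14),('casket',f([(66,78),(348,64),(365,282),(83,297)],355,148,5.6),.12)):
    W=[ray_z(p,u,v,z)[:2] for u,v in c]  # BL,BR,FR,FL
    ctr=np.mean(W,0); w=W[0]-W[1]; w2=W[3]-W[2]; d=W[0]-W[3];d2=W[1]-W[2]
    print(n,ctr.round(4),'w',np.hypot(*w),np.hypot(*w2),'d',np.hypot(*d),np.hypot(*d2),'yaw',[np.arctan2(-w[0],w[1]),np.arctan2(-w2[0],w2[1]),np.arctan2(d[1],d[0]),np.arctan2(d2[1],d2[0])])
q=ctrl.capture('side')
def f2(c,ox,oy,s): return f(c,ox,oy,s)
for n,c,z in (('caddy',f([(45,45),(238,45),(243,172),(45,175)],300,125,5.6),.14),('casket',f([(45,52),(252,32),(315,245),(93,275)],330,240,4.2),.12)):
    W=[ray_z(q,u,v,z)[:2] for u,v in c]  # FL,BL,BR,FR
    ctr=np.mean(W,0);print(n,ctr.round(4),[w.round(3).tolist() for w in W]); d=W[1]-W[0];d2=W[2]-W[3];print(np.arctan2(d[1],d[0]),np.arctan2(d2[1],d2[0]),np.hypot(*d))
    
from scipy.spatial.transform import Rotation as Ro
s=ctrl.state();print(Ro.from_rotvec(s['eef_rot']).as_matrix().round(3))
E
```

```text
caddy [0.5567 0.2341] w 0.10968025434662061 0.10901448783068 d 0.10220838758143669 0.10491076768890722 yaw [np.float64(-0.0879485873680488), np.float64(-0.1127405592483397), np.float64(-0.0845107670891357), np.float64(-0.09126468641278246)]
casket [ 0.6105 -0.2405] w 0.15838862925690458 0.1569004935477845 d 0.1235336987880142 0.12312098806305297 yaw [np.float64(0.023201958394199956), np.float64(0.025765702635332316), np.float64(0.03625289023563056), np.float64(0.02420530309594756)]
caddy [0.5552 0.2345] [[0.509, 0.293], [0.613, 0.283], [0.601, 0.177], [0.499, 0.184]]
-0.09541986478699546 -0.07345886646596893 0.10461743523166928
casket [ 0.6096 -0.2386] [[0.546, -0.163], [0.669, -0.161], [0.673, -0.312], [0.55, -0.318]]
0.0212980835407531 0.052583012598870854 0.12361437090788986
[[ 0.27   0.963 -0.   ]
 [ 0.963 -0.27  -0.   ]
 [-0.    -0.    -1.   ]]
```

Emit:
jog_arm(
  moves=[
    {"x":-0.5,"y":0.7,"twist":-0.5},
    {"x":-1.2,"y":1.7,"twist":-1},
    {"x":-1.9,"y":2.7,"twist":-1.5},
    {"x":-2.6,"y":3.7,"twist":-2.1},
    {"x":-3.2,"y":4.6,"twist":-2.1},
  ],
  fingers=1,
  squeeze=20,
)

```text
schema error: expected keys x, y, z, twist
```

```bash
cat > go.py <<'E'
import sys
from h import *
from scipy.spatial.transform import Rotation as Ro
# usage: go.py x y z jawdeg : shift in tool units
s=ctrl.state();R=Ro.from_rotvec(s['eef_rot']).as_matrix();P=np.array(s['eef_pos'])
print('t',round(s['time_s'],2),P.round(4),'jaw',np.degrees(np.arctan2(R[1,0],R[0,0])).round(2),'F',np.array(s['contact_force']).round(2),'op',round(s['opening'],4),'zt',R[:,2].round(3))
if len(sys.argv)>3:
    T=np.array(list(map(float,sys.argv[1:4])));print('units',(R.T@(T-P)/.04).round(2))
E
python3 go.py 0.466 0.242 0.122
```

```text
t 1.2 [0.1689 0.6017 0.1986] jaw 74.31 F [ 0.69  0.96 -0.78] op 0.0856 zt [-0. -0. -1.]
units [-6.65  9.58  1.91]
```

Emit:
jog_arm(
  moves=[
    {"x":-0.5,"y":0.7,"z":0,"twist":-0.5},
    {"x":-1.2,"y":1.7,"z":0,"twist":-1},
    {"x":-1.9,"y":2.7,"z":0,"twist":-1.5},
    {"x":-2.6,"y":3.7,"z":0,"twist":-2.1},
    {"x":-3.2,"y":4.6,"z":0,"twist":-2.1},
  ],
  fingers=1,
  squeeze=20,
)

```text
time_s: 1.7
eef_pos: [0.3125, 0.427, 0.1988]
eef_rot: [2.319, 2.119, 0.0]
contact_force: [1.2, 0.4, -0.7]
opening: 0.0122
```

```bash
python3 go.py 0.466 0.242 0.122
```

```text
t 1.7 [0.3125 0.427  0.1988] jaw 84.86 F [ 1.23  0.4  -0.67] op 0.0122 zt [ 0. -0. -1.]
units [-4.26  4.23  1.92]
```

Emit:
jog_arm(
  moves=[
    {"x":-0.8,"y":0.8,"z":0,"twist":0},
    {"x":-1.6,"y":1.6,"z":0,"twist":0},
    {"x":-2.4,"y":2.4,"z":0.3,"twist":0},
    {"x":-3.2,"y":3.1,"z":0.7,"twist":0},
    {"x":-3.7,"y":3.7,"z":1.1,"twist":0},
  ],
)

```text
time_s: 2.2
eef_pos: [0.447, 0.2658, 0.1546]
eef_rot: [2.321, 2.116, 0.001]
contact_force: [0.7, 0.6, 0.2]
opening: -0.0002
```

```bash
python3 go.py 0.466 0.242 0.122
```

```text
t 2.2 [0.447  0.2658 0.1546] jaw 84.71 F [0.72 0.59 0.22] op -0.0002 zt [ 0.001 -0.    -1.   ]
units [-0.55  0.53  0.82]
```

Emit:
jog_arm(
  moves=[
    {"x":-0.2,"y":0.1,"z":0.2,"twist":0},
    {"x":-0.5,"y":0.2,"z":0.5,"twist":0},
    {"x":-0.6,"y":0.3,"z":0.8,"twist":0},
    {"x":-0.6,"y":0.3,"z":0.8,"twist":0},
    {"x":-0.6,"y":0.3,"z":0.8,"twist":0},
  ],
)

```text
time_s: 2.7
eef_pos: [0.4549, 0.2437, 0.1226]
eef_rot: [-2.319, -2.119, 0.0]
contact_force: [0.2, 0.7, -0.3]
opening: -0.0001
```

```bash
python3 go.py 0.466 0.242 0.122; python3 - <<'E'
from h import *
im=[]
for c in ('top','side'):
    p=shot(c,c+'2'); u,v=map(int,proj(p,[.5,.24,.12])); a=p['pixels'][max(0,v-60):v+60,u-60:u+60]; im.append(cv2.resize(a,(390,390)))
cv2.imwrite('pics/z3.png',np.hstack(im)[:,:,::-1])
E
```

```text
t 2.7 [0.4549 0.2437 0.1226] jaw 84.85 F [ 0.17  0.67 -0.27] op -0.0001 zt [-0.  0. -1.]
units [-0.02  0.28  0.01]
```

View pics/z3.png

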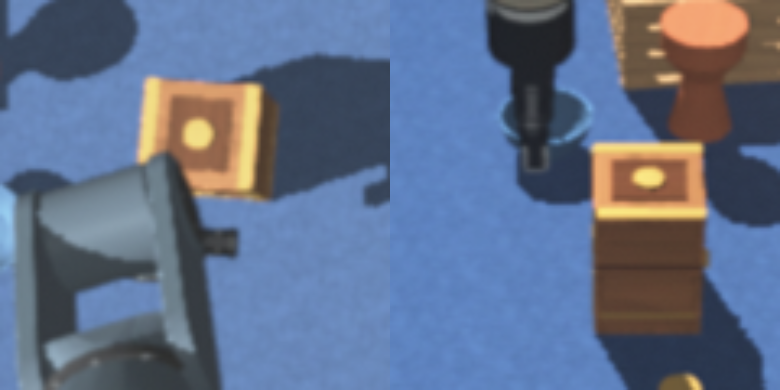

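Emit:
jog_arm(
  moves=[
    {"x":0,"y":0.2,"z":0,"twist":0},
    {"x":0,"y":0.4,"z":0,"twist":0},
    {"x":0,"y":0.6,"z":0,"twist":0},
    {"x":0,"y":0.8,"z":0,"twist":0},
    {"x":0,"y":0.9,"z":0,"twist":0},
  ],
)

```text
time_s: 3.3
eef_pos: [0.4926, 0.2396, 0.1227]
eef_rot: [2.32, 2.118, 0.002]
contact_force: [-0.4, -0.1, 0.6]
opening: -0.0003
```

Emit:
jog_arm(
  moves=[
    {"x":0,"y":0.05,"z":0,"twist":0},
    {"x":0,"y":0.1,"z":0,"twist":0},
    {"x":0,"y":0.15,"z":0,"twist":0},
    {"x":0,"y":0.15,"z":0,"twist":0},
    {"x":0,"y":0.15,"z":0,"twist":0},
  ],
)

```text
time_s: 3.8
eef_pos: [0.4969, 0.2392, 0.1226]
eef_rot: [-2.32, -2.119, 0.0]
contact_force: [-0.3, 0.2, -0.3]
opening: -0.0002
```

```bash
python3 go.py; python3 - <<'E'
from h import *
im=[]
for c in ('top','side'):
    p=shot(c,c+'3'); u,v=map(int,proj(p,[.5,.24,.12])); a=p['pixels'][max(0,v-60):v+60,u-60:u+60]; im.append(cv2.resize(a,(390,390)))
cv2.imwrite('pics/z4.png',np.hstack(im)[:,:,::-1])
E
```

```text
t 3.8 [0.4969 0.2392 0.1226] jaw 84.81 F [-0.29  0.17 -0.29] op -0.0002 zt [-0. -0. -1.]
```

View pics/z4.png

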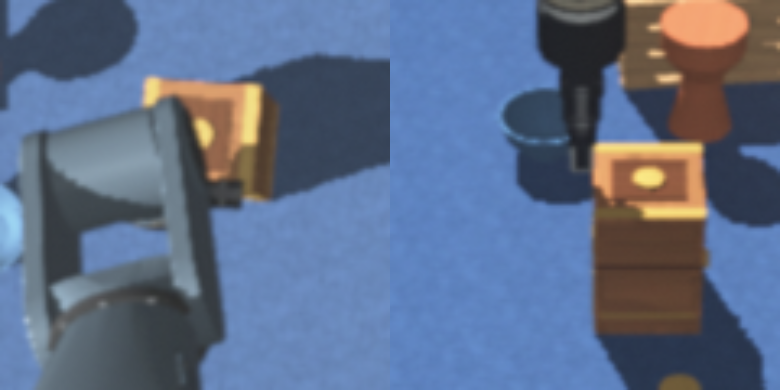

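Emit:
jog_arm(
  moves=[
    {"x":0,"y":0.1,"z":0,"twist":0},
    {"x":0,"y":0.2,"z":-0.2,"twist":0},
    {"x":0,"y":0.35,"z":-0.4,"twist":0},
    {"x":0,"y":0.5,"z":-0.6,"twist":0},
    {"x":0,"y":0.7,"z":-0.8,"twist":0},
  ],
)

```text
time_s: 4.4
eef_pos: [0.5259, 0.2366, 0.1558]
eef_rot: [2.319, 2.118, 0.001]
contact_force: [-0.1, -0.1, -0.1]
opening: 0.0003
```

```bash
python3 go.py; python3 - <<'E'
from h import *
im=[]
for c in ('top','side'):
    p=shot(c,c+'4'); u,v=map(int,proj(p,[.5,.24,.12])); a=p['pixels'][max(0,v-60):v+60,u-60:u+60]; im.append(cv2.resize(a,(390,390)))
cv2.imwrite('pics/z5.png',np.hstack(im)[:,:,::-1])
E
```

```text
t 4.4 [0.5259 0.2366 0.1558] jaw 84.81 F [-0.07 -0.09 -0.15] op 0.0003 zt [ 0.001  0.    -1.   ]
```

View pics/z5.png

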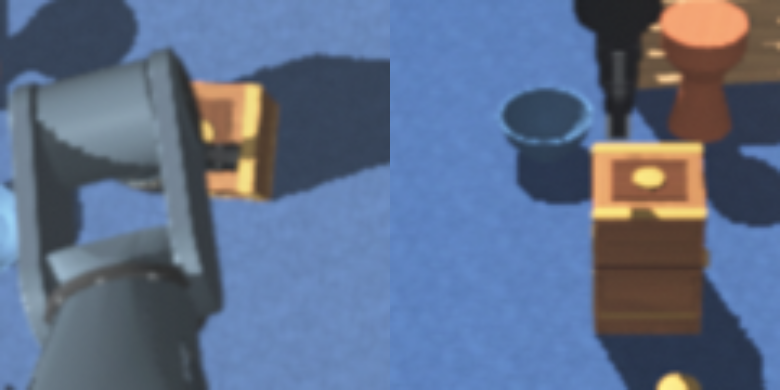

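The fingertip passed over the lid without touching it, so the fingers are thinner than I assumed. I'll go back and find contact by looking.

Emit:
jog_arm(
  moves=[
    {"x":0,"y":-0.4,"z":0,"twist":0},
    {"x":0,"y":-0.8,"z":0.0,"twist":0},
    {"x":0,"y":-0.9,"z":0.4,"twist":0},
    {"x":0,"y":-0.9,"z":0.85,"twist":0},
    {"x":0,"y":-0.8,"z":0.85,"twist":0},
  ],
)

```text
time_s: 5.0
eef_pos: [0.4904, 0.239, 0.1187]
eef_rot: [-2.317, -2.117, 0.009]
contact_force: [0.1, -0.3, 1.2]
opening: -0.0
```

Emit:
jog_arm(
  moves=[
    {"x":0,"y":0.1,"z":0,"twist":0},
    {"x":0,"y":0.2,"z":0,"twist":0},
    {"x":0,"y":0.3,"z":0,"twist":0},
    {"x":0,"y":0.35,"z":0,"twist":0},
    {"x":0,"y":0.35,"z":0,"twist":0},
  ],
)

```text
time_s: 5.5
eef_pos: [0.5078, 0.2382, 0.121]
eef_rot: [2.32, 2.118, 0.002]
contact_force: [-0.2, -0.2, 0.6]
opening: 0.0001
```

```bash
cat > look.py <<'E'
import sys
from h import *
n=sys.argv[1];X=list(map(float,sys.argv[2:5]))
im=[]
for c in ('top','side'):
    p=shot(c,c+n); u,v=map(int,proj(p,X)); a=p['pixels'][max(0,v-60):v+60,u-60:u+60]; im.append(cv2.resize(a,(390,390),interpolation=cv2.INTER_CUBIC))
cv2.imwrite('pics/z%s.png'%n,np.hstack(im)[:,:,::-1])
E
python3 go.py; python3 look.py 6 .5 .24 .12
```

```text
t 5.5 [0.5078 0.2382 0.121 ] jaw 84.79 F [-0.19 -0.16  0.59] op 0.0001 zt [ 0.001  0.    -1.   ]
```

View pics/z6.png

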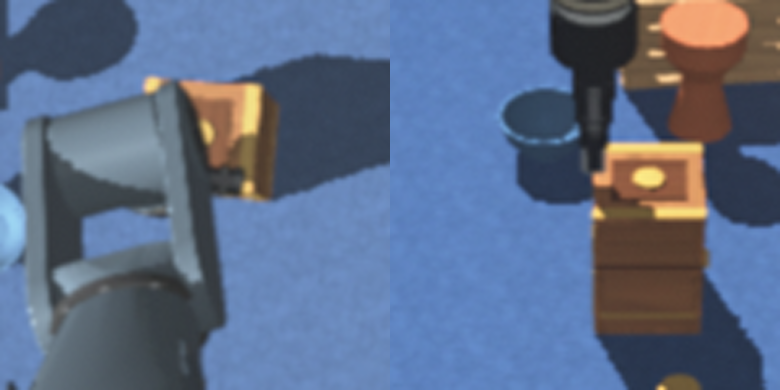

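```bash
python3 - <<'E'
from h import *
p=ctrl.capture('side');a,b=map(int,proj(p,[.5,.24,.12]));u0,v0=a-60,b-60
s=ctrl.state();P=np.array(s['eef_pos'])
def c(X): u,v=proj(p,X);return round((u-u0)*3.25+390),round((v-v0)*3.25)
f=np.array([.996,-.09,0]);l=np.array([.09,.996,0]);C=np.array([.556,.234,0])
print('tcp',c(P),'tcp+-11f',c(P-.011*f),c(P+.011*f),'tcp-l15',c(P-.015*l))
for y in(-.055,0,.055): print(y,'front top',c(C-.05*f+y*l+[0,0,.14]),'back top',c(C+.05*f+y*l+[0,0,.14]))
im=cv2.imread('pics/side6.png')[v0+30:v0+75,u0+45:u0+105];cv2.imwrite('pics/z7.png',cv2.resize(im,None,fx=11,fy=11,interpolation=cv2.INTER_CUBIC))
E
```

```text
tcp (594, 195) tcp+-11f (582, 195) (606, 195) tcp-l15 (594, 206)
-0.055 front top (593, 218) back top (706, 217)
0 front top (593, 179) back top (703, 178)
0.055 front top (593, 142) back top (700, 141)
```

View pics/z7.png

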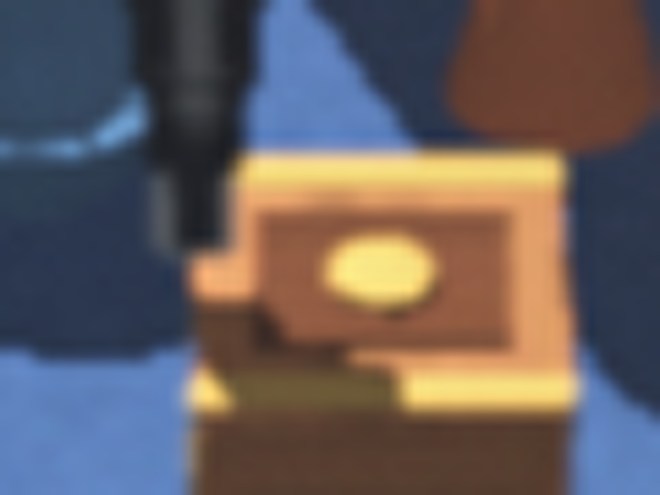

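```bash
python3 - <<'E'
from h import *
ims=[]
for cam in('top','side'):
    p=ctrl.capture(cam)
    P=np.array([.4549,.2437,.1226])
    u,v=proj(p,P);print(cam,u,v,[np.round(proj(p,P+np.array(d)),1).tolist() for d in([0,0,.03],[0,.03,0],[.011,0,0])])
    u0,v0=int(u)-25,int(v)-30
    im=cv2.imread(f'pics/{cam}2.png')[v0:v0+50,u0:u0+50].copy()
    im=cv2.resize(im,None,fx=7.8,fy=7.8,interpolation=cv2.INTER_CUBIC)
    cv2.drawMarker(im,(int((u-u0+.5)*7.8),int((v-v0+.5)*7.8)),(0,0,255),0,20,1)
    ims.append(im)
cv2.imwrite('pics/z8.png',np.hstack(ims))
E
```

```text
top 238.00247432430098 233.95611258385082 [[236.2, 233.6], [228.2, 234.2], [238.0, 230.4]]
side 291.18579952234813 148.50109551531565 [[290.9, 140.5], [290.5, 142.2], [294.9, 148.3]]
```

View pics/z8.png

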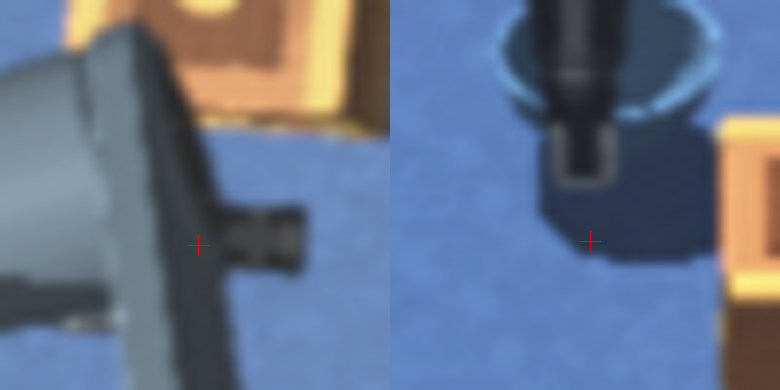

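Both views and the lack of contact show that the closed fingertips end about 27 mm above the reported TCP. At reported z 0.122 they were above the lid. I'll back off and go lower.

Emit:
jog_arm(
  moves=[
    {"x":0,"y":-0.3,"z":0,"twist":0},
    {"x":0,"y":-0.6,"z":0.0,"twist":0},
    {"x":0,"y":-0.7,"z":0.2,"twist":0},
    {"x":0,"y":-0.7,"z":0.6,"twist":0},
    {"x":0,"y":-0.7,"z":0.6,"twist":0},
  ],
)

```text
time_s: 6.25
eef_pos: [0.4768, 0.2404, 0.0948]
eef_rot: [-2.318, -2.118, 0.006]
contact_force: [-0.1, -0.3, 0.4]
opening: -0.0001
```

```bash
python3 go.py; python3 - <<'E'
from h import *
P=np.array(ctrl.state()['eef_pos'])
p=shot('side','side9');u,v=proj(p,P);u0,v0=int(u)-30,int(v)-35
im=cv2.resize(p['pixels'][v0:v0+60,u0:u0+80][:,:,::-1],None,fx=9,fy=9,interpolation=cv2.INTER_CUBIC)
for k,col in((0,(0,0,255)),(.02,(0,255,0)),(.03,(255,255,0))):
    a,b=proj(p,P+[0,0,k]);cv2.drawMarker(im,(int((a-u0+.5)*9),int((b-v0+.5)*9)),col,0,16,1)
cv2.imwrite('pics/z9.png',im)
E
```

```text
t 6.25 [0.4768 0.2404 0.0948] jaw 84.84 F [-0.09 -0.35  0.39] op -0.0001 zt [-0.004 -0.001 -1.   ]
```

View pics/z9.png

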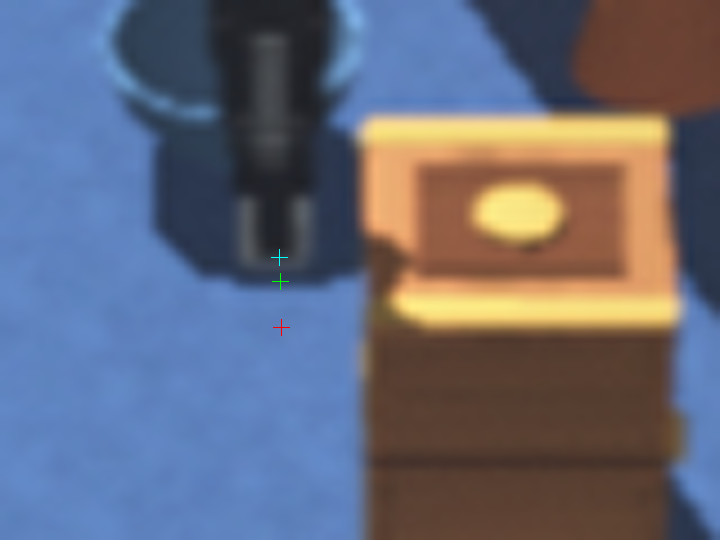

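Emit:
jog_arm(
  moves=[
    {"x":0,"y":0.1,"z":0.2,"twist":0},
    {"x":0,"y":0.25,"z":0.2,"twist":0},
    {"x":0,"y":0.4,"z":0.2,"twist":0},
    {"x":0,"y":0.55,"z":0.2,"twist":0},
    {"x":0,"y":0.65,"z":0.15,"twist":0},
  ],
)

```text
time_s: 6.8
eef_pos: [0.501, 0.2382, 0.0904]
eef_rot: [-2.316, -2.113, 0.012]
contact_force: [-8.3, 1.5, 7.5]
opening: -0.0001
```

```bash
python3 go.py;python3 look.py 10 .5 .24 .12
```

```text
t 6.8 [0.501  0.2382 0.0904] jaw 84.76 F [-8.29  1.47  7.5 ] op -0.0001 zt [-0.01  -0.001 -1.   ]
```

View pics/z10.png

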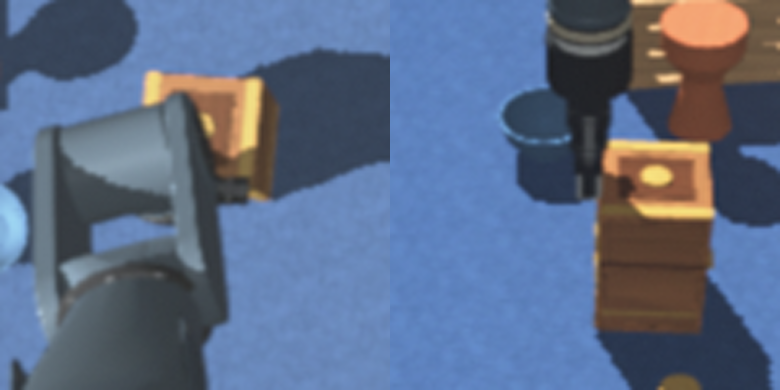

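Emit:
jog_arm(
  moves=[
    {"x":0,"y":0,"z":-0.05,"twist":0},
    {"x":0,"y":0,"z":-0.1,"twist":0},
    {"x":0,"y":0,"z":-0.15,"twist":0},
    {"x":0,"y":0,"z":-0.15,"twist":0},
    {"x":0,"y":0,"z":-0.15,"twist":0},
  ],
)

```text
time_s: 7.4
eef_pos: [0.5023, 0.2382, 0.0965]
eef_rot: [-2.317, -2.116, 0.008]
contact_force: [-6.0, -0.3, 2.1]
opening: 0.0002
```

```bash
python3 go.py;python3 - <<'E'
from h import *
p=shot('side','side11');a,b=map(int,proj(p,[.53,.22,.12]))
im=cv2.resize(p['pixels'][b-35:b+35,a-45:a+45][:,:,::-1],None,fx=8,fy=8,interpolation=cv2.INTER_CUBIC)
cv2.imwrite('pics/z11.png',im)
E
```

```text
t 7.4 [0.5023 0.2382 0.0965] jaw 84.79 F [-6.01 -0.34  2.08] op 0.0002 zt [-0.006 -0.001 -1.   ]
```

View pics/z11.png

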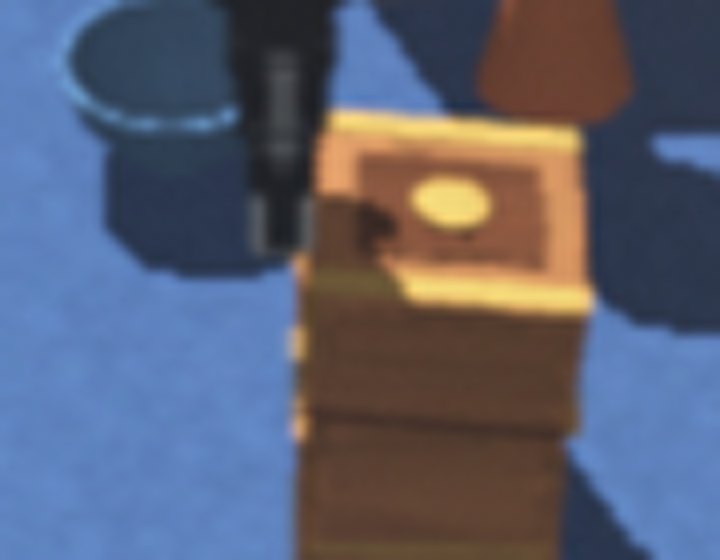

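Emit:
jog_arm(
  moves=[
    {"x":0,"y":0.1,"z":-0.15,"twist":0},
    {"x":0,"y":0.2,"z":-0.3,"twist":0},
    {"x":0,"y":0.3,"z":-0.42,"twist":0},
    {"x":0,"y":0.4,"z":-0.55,"twist":0},
    {"x":0,"y":0.5,"z":-0.65,"twist":0},
  ],
)

```text
time_s: 7.95
eef_pos: [0.5243, 0.2361, 0.1233]
eef_rot: [-2.319, -2.118, 0.003]
contact_force: [-4.4, -1.6, 3.5]
opening: -0.0002
```

```bash
python3 go.py;python3 - <<'E'
from h import *
p=shot('side','side12');a,b=map(int,proj(p,[.53,.22,.12]))
im=cv2.resize(p['pixels'][b-35:b+35,a-45:a+45][:,:,::-1],None,fx=8,fy=8,interpolation=cv2.INTER_CUBIC)
cv2.imwrite('pics/z12.png',im)
E
```

```text
t 7.95 [0.5243 0.2361 0.1233] jaw 84.82 F [-4.4  -1.59  3.51] op -0.0002 zt [-0.002 -0.001 -1.   ]
```

View pics/z12.png

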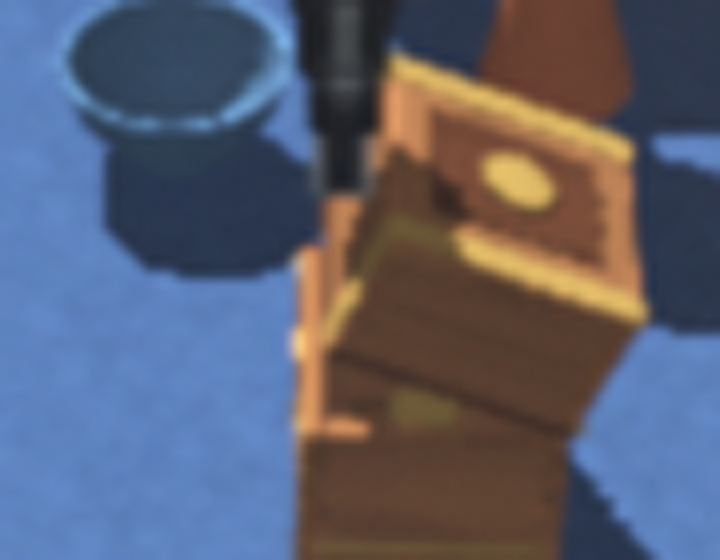

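Emit:
jog_arm(
  moves=[
    {"x":0,"y":0.2,"z":-0.15,"twist":0},
    {"x":0,"y":0.38,"z":-0.32,"twist":0},
    {"x":0,"y":0.55,"z":-0.44,"twist":0},
    {"x":0,"y":0.75,"z":-0.55,"twist":0},
    {"x":0,"y":0.95,"z":-0.65,"twist":0},
  ],
)

```text
time_s: 8.5
eef_pos: [0.5652, 0.2333, 0.1495]
eef_rot: [2.319, 2.117, 0.005]
contact_force: [0.6, 0.0, -0.5]
opening: -0.0
```

```bash
python3 go.py;python3 - <<'E'
from h import *
p=shot('side','side13');a,b=map(int,proj(p,[.53,.22,.12]))
im=cv2.resize(p['pixels'][b-45:b+25,a-45:a+45][:,:,::-1],None,fx=8,fy=8,interpolation=cv2.INTER_CUBIC)
cv2.imwrite('pics/z13.png',im)
E
```

```text
t 8.5 [0.5652 0.2333 0.1495] jaw 84.79 F [ 0.59  0.01 -0.47] op -0.0 zt [ 0.004  0.001 -1.   ]
```

View pics/z13.png

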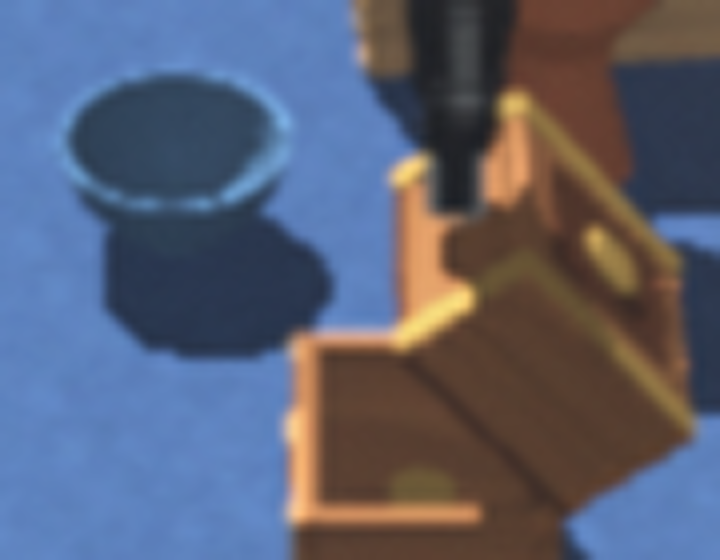

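Emit:
jog_arm(
  moves=[
    {"x":0,"y":0.25,"z":-0.1,"twist":0},
    {"x":0,"y":0.5,"z":-0.16,"twist":0},
    {"x":0,"y":0.75,"z":-0.2,"twist":0},
    {"x":0,"y":1.0,"z":-0.2,"twist":0},
    {"x":0,"y":1.2,"z":-0.2,"twist":0},
  ],
)

```text
time_s: 9.05
eef_pos: [0.6119, 0.2287, 0.1565]
eef_rot: [2.32, 2.118, 0.001]
contact_force: [-0.3, 0.4, 0.1]
opening: -0.0
```

```bash
python3 go.py;python3 - <<'E'
from h import *
p=shot('side','side14');a,b=map(int,proj(p,[.53,.22,.12]))
im=cv2.resize(p['pixels'][b-45:b+25,a-45:a+45][:,:,::-1],None,fx=8,fy=8,interpolation=cv2.INTER_CUBIC)
cv2.imwrite('pics/z14.png',im)
E
```

```text
t 9.05 [0.6119 0.2287 0.1565] jaw 84.8 F [-0.27  0.37  0.09] op -0.0 zt [ 0.001  0.    -1.   ]
```

View pics/z14.png

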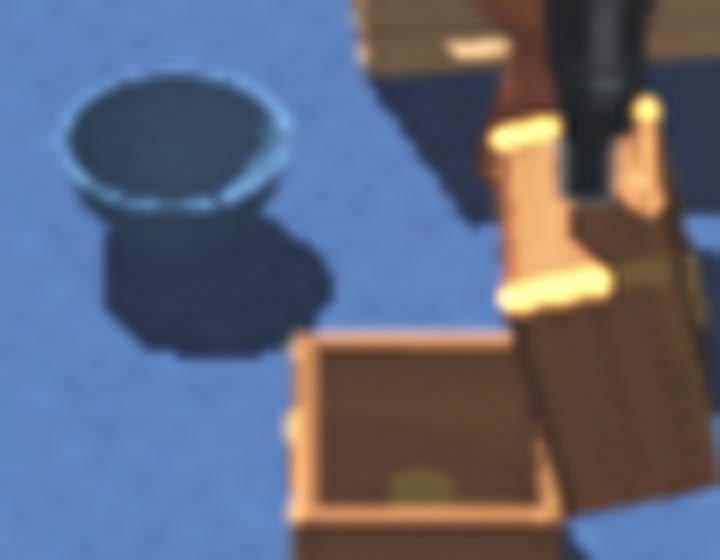

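Emit:
jog_arm(
  moves=[
    {"x":0,"y":0.2,"z":0,"twist":0},
    {"x":0,"y":0.4,"z":0,"twist":0},
    {"x":0,"y":0.4,"z":-0.5,"twist":0},
    {"x":0,"y":0.2,"z":-1.3,"twist":0},
    {"x":0,"y":-0.3,"z":-2.0,"twist":0},
  ],
)

```text
time_s: 9.6
eef_pos: [0.6002, 0.2296, 0.2373]
eef_rot: [2.32, 2.117, 0.001]
contact_force: [-0.0, -0.1, 0.7]
opening: 0.0001
```

```bash
python3 go.py;python3 look.py 15 .56 .24 .12
```

```text
t 9.6 [0.6002 0.2296 0.2373] jaw 84.76 F [-0.04 -0.11  0.71] op 0.0001 zt [ 0.001  0.    -1.   ]
```

View pics/z15.png

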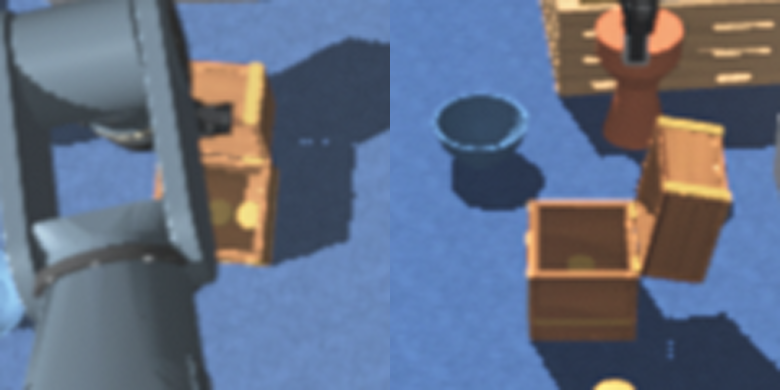

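The caddy is open and resting back. Now the casket.

Emit:
jog_arm(
  moves=[
    {"x":-0.9,"y":-0.4,"z":0,"twist":0},
    {"x":-2.0,"y":-0.8,"z":0,"twist":-0.4},
    {"x":-3.2,"y":-1.1,"z":0,"twist":-0.8},
    {"x":-4.4,"y":-1.3,"z":0,"twist":-1.2},
    {"x":-5.6,"y":-1.4,"z":0,"twist":-1.4},
  ],
)

```text
time_s: 10.2
eef_pos: [0.5215, 0.0105, 0.236]
eef_rot: [-2.183, -2.258, 0.001]
contact_force: [0.7, 0.5, -0.6]
opening: 0.0001
```

```bash
python3 go.py .5 -.2425 .2
```

```text
t 10.2 [0.5215 0.0105 0.236 ] jaw 91.92 F [ 0.74  0.49 -0.64] op 0.0001 zt [-0.001  0.    -1.   ]
units [-6.3  -0.75  0.9 ]
```

Emit:
jog_arm(
  moves=[
    {"x":-1.1,"y":-0.2,"z":0,"twist":0},
    {"x":-2.3,"y":-0.4,"z":0,"twist":0},
    {"x":-3.5,"y":-0.6,"z":0,"twist":0},
    {"x":-4.7,"y":-0.8,"z":0,"twist":0},
    {"x":-5.7,"y":-0.8,"z":0.4,"twist":0},
  ],
)

```text
time_s: 10.7
eef_pos: [0.4984, -0.2207, 0.2218]
eef_rot: [2.185, 2.252, 0.0]
contact_force: [1.3, 0.3, -0.5]
opening: 0.0
```

```bash
python3 go.py .505 -.2425 .072
```

```text
t 10.7 [ 0.4984 -0.2207  0.2218] jaw 91.73 F [ 1.27  0.35 -0.48] op 0.0 zt [ 0.003 -0.003 -1.   ]
units [-0.54  0.14  3.75]
```

Emit:
jog_arm(
  moves=[
    {"x":-0.4,"y":0,"z":0.9,"twist":0},
    {"x":-0.4,"y":0,"z":1.8,"twist":0},
    {"x":-0.4,"y":0,"z":2.7,"twist":0},
    {"x":-0.4,"y":0,"z":3.4,"twist":0},
    {"x":-0.4,"y":0,"z":3.6,"twist":0},
  ],
)

```text
time_s: 11.2
eef_pos: [0.4962, -0.2318, 0.073]
eef_rot: [-2.181, -2.251, 0.002]
contact_force: [-0.5, 0.1, 0.1]
opening: -0.0001
```

```bash
python3 go.py .53 -.2425 .072; cat > lk.py <<'E'
import sys
from h import *
p=shot('side','side'+sys.argv[1]);a,b=map(int,proj(p,[.59,-.25,.12]))
im=cv2.resize(p['pixels'][b-60:b+40,a-65:a+65][:,:,::-1],None,fx=6,fy=6,interpolation=cv2.INTER_CUBIC)
cv2.imwrite('pics/z%s.png'%sys.argv[1],im)
E
python3 lk.py 16
```

```text
t 11.2 [ 0.4962 -0.2318  0.073 ] jaw 91.79 F [-0.49  0.11  0.1 ] op -0.0001 zt [-0.006  0.004 -1.   ]
units [-0.29  0.84  0.02]
```

View pics/z16.png

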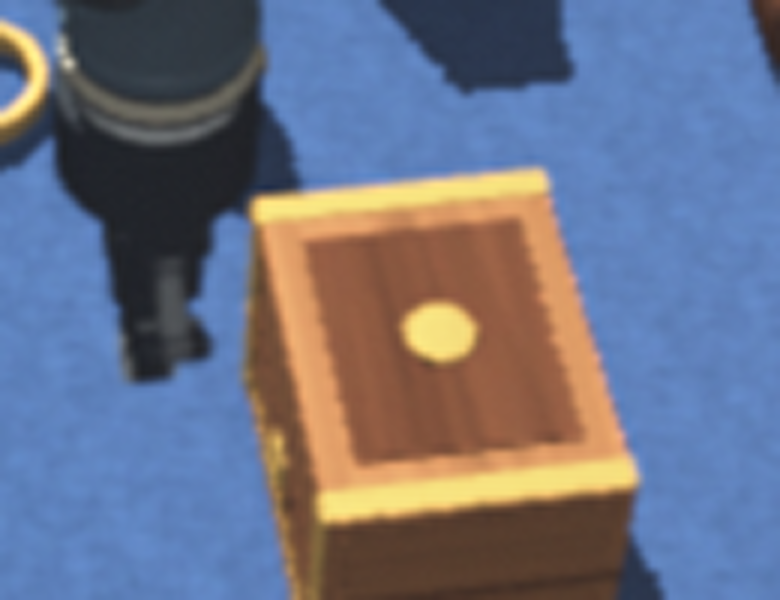

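Emit:
jog_arm(
  moves=[
    {"x":-0.1,"y":0.25,"z":0,"twist":0},
    {"x":-0.2,"y":0.5,"z":0,"twist":0},
    {"x":-0.2,"y":0.75,"z":0,"twist":0},
    {"x":-0.2,"y":0.9,"z":0,"twist":0},
    {"x":-0.2,"y":1.0,"z":0,"twist":0},
  ],
)

```text
time_s: 11.75
eef_pos: [0.54, -0.2398, 0.0774]
eef_rot: [2.184, 2.256, 0.0]
contact_force: [-0.4, 0.9, -0.0]
opening: 0.0002
```

```bash
python3 go.py;python3 lk.py 17
```

```text
t 11.75 [ 0.54   -0.2398  0.0774] jaw 91.85 F [-0.39  0.9  -0.  ] op 0.0002 zt [ 0.002 -0.001 -1.   ]
```

View pics/z17.png

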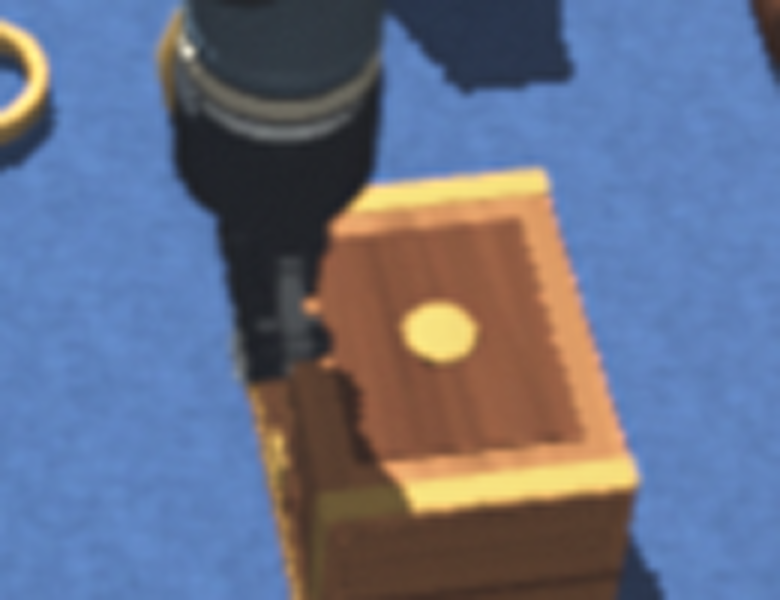

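Emit:
jog_arm(
  moves=[
    {"x":0,"y":-0.05,"z":0.15,"twist":0},
    {"x":0,"y":0.05,"z":0.15,"twist":0},
    {"x":0,"y":0.15,"z":0.1,"twist":0},
    {"x":0,"y":0.2,"z":0.03,"twist":0},
    {"x":0,"y":0.22,"z":-0.05,"twist":0},
  ],
)

```text
time_s: 12.3
eef_pos: [0.5434, -0.2386, 0.0779]
eef_rot: [-2.179, -2.252, 0.007]
contact_force: [-6.0, -1.7, 2.2]
opening: 0.0001
```

```bash
python3 go.py;python3 lk.py 18
```

```text
t 12.3 [ 0.5434 -0.2386  0.0779] jaw 91.87 F [-6.   -1.67  2.21] op 0.0001 zt [-0.009  0.002 -1.   ]
```

View pics/z18.png

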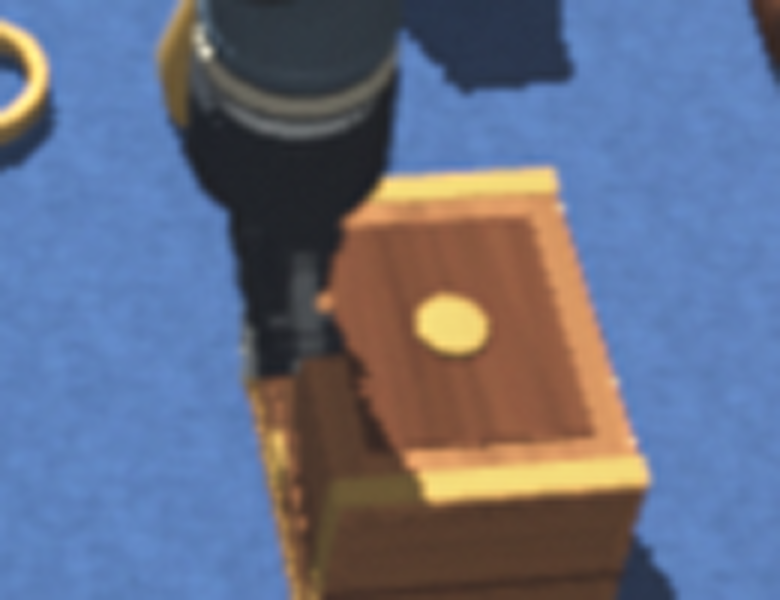

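Emit:
jog_arm(
  moves=[
    {"x":0,"y":0.12,"z":-0.15,"twist":0},
    {"x":0,"y":0.2,"z":-0.3,"twist":0},
    {"x":0,"y":0.3,"z":-0.48,"twist":0},
    {"x":0,"y":0.42,"z":-0.66,"twist":0},
    {"x":0,"y":0.55,"z":-0.82,"twist":0},
  ],
)

```text
time_s: 12.85
eef_pos: [0.5661, -0.2378, 0.1116]
eef_rot: [-2.181, -2.252, 0.005]
contact_force: [-6.3, 1.0, 4.4]
opening: 0.0004
```

```bash
python3 go.py;python3 lk.py 19
```

```text
t 12.85 [ 0.5661 -0.2378  0.1116] jaw 91.82 F [-6.31  0.95  4.37] op 0.0004 zt [-0.007  0.002 -1.   ]
```

View pics/z19.png

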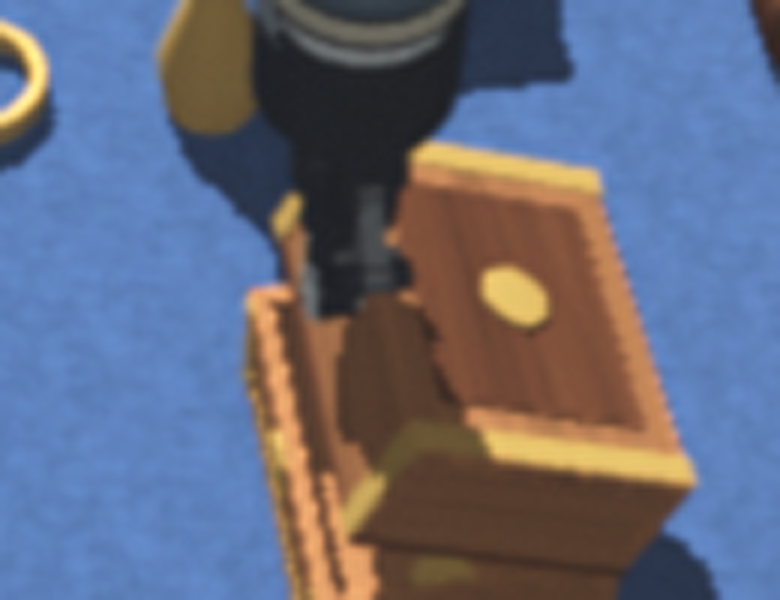

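Emit:
jog_arm(
  moves=[
    {"x":0,"y":0.2,"z":-0.18,"twist":0},
    {"x":0,"y":0.38,"z":-0.36,"twist":0},
    {"x":0,"y":0.6,"z":-0.54,"twist":0},
    {"x":0,"y":0.85,"z":-0.7,"twist":0},
    {"x":0,"y":1.1,"z":-0.85,"twist":0},
  ],
)

```text
time_s: 13.4
eef_pos: [0.6145, -0.2374, 0.1459]
eef_rot: [2.185, 2.255, 0.001]
contact_force: [-0.0, -0.7, 0.3]
opening: 0.0
```

```bash
python3 go.py;python3 lk.py 20
```

```text
t 13.4 [ 0.6145 -0.2374  0.1459] jaw 91.81 F [-0.02 -0.67  0.31] op 0.0 zt [ 0.001 -0.    -1.   ]
```

View pics/z20.png

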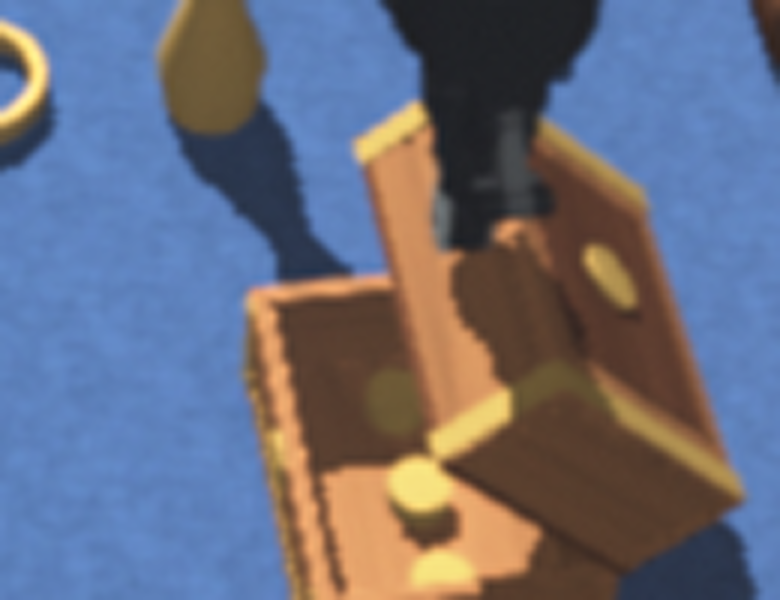

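Emit:
jog_arm(
  moves=[
    {"x":0,"y":0.28,"z":-0.12,"twist":0},
    {"x":0,"y":0.56,"z":-0.2,"twist":0},
    {"x":0,"y":0.85,"z":-0.25,"twist":0},
    {"x":0,"y":1.15,"z":-0.27,"twist":0},
    {"x":0,"y":1.4,"z":-0.27,"twist":0},
  ],
)

```text
time_s: 13.95
eef_pos: [0.6706, -0.2357, 0.1562]
eef_rot: [2.185, 2.255, 0.001]
contact_force: [-0.3, 0.5, 0.1]
opening: -0.0001
```

```bash
python3 go.py;python3 lk.py 21
```

```text
t 13.95 [ 0.6706 -0.2357  0.1562] jaw 91.81 F [-0.34  0.45  0.09] op -0.0001 zt [ 0.001 -0.    -1.   ]
```

View pics/z21.png

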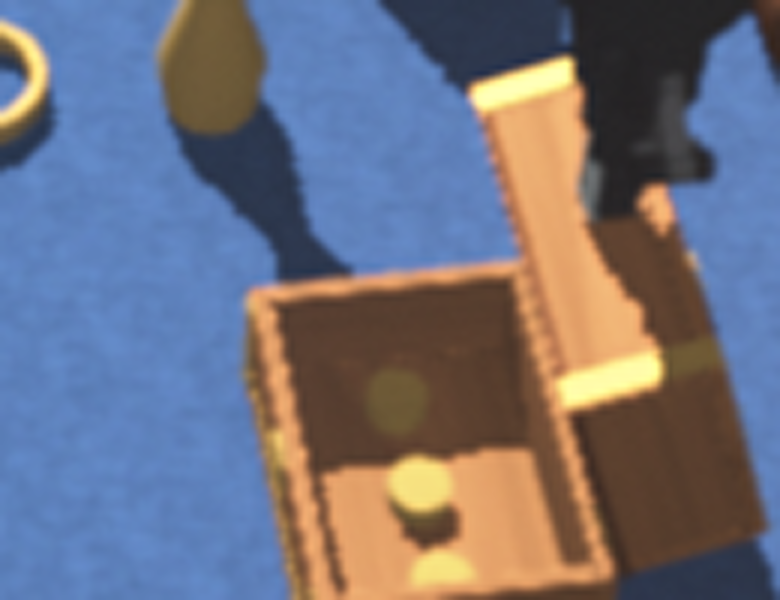

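The lid is past the balance point. I'll push slightly more, then lift straight up and pull back.

Emit:
jog_arm(
  moves=[
    {"x":0,"y":0.2,"z":0,"twist":0},
    {"x":0,"y":0.3,"z":0,"twist":0},
    {"x":0,"y":0.3,"z":-0.6,"twist":0},
    {"x":0,"y":0.2,"z":-1.5,"twist":0},
    {"x":0,"y":-0.2,"z":-2.5,"twist":0},
  ],
)

```text
time_s: 14.5
eef_pos: [0.6614, -0.2354, 0.2554]
eef_rot: [-2.184, -2.255, 0.001]
contact_force: [-0.5, -0.8, -0.1]
opening: -0.0
```

Emit:
jog_arm(
  moves=[
    {"x":0.6,"y":-0.9,"z":-0.4,"twist":0},
    {"x":1.3,"y":-1.6,"z":-0.4,"twist":0},
    {"x":2.1,"y":-2.3,"z":-0.4,"twist":0},
    {"x":3.0,"y":-3.0,"z":-0.4,"twist":0},
    {"x":3.6,"y":-3.6,"z":-0.4,"twist":0},
  ],
)

```text
time_s: 15.0
eef_pos: [0.5107, -0.0944, 0.2723]
eef_rot: [-2.185, -2.256, -0.0]
contact_force: [0.5, -0.1, 0.6]
opening: 0.0001
```

Emit:
jog_arm(
  moves=[
    {"x":0.1,"y":-0.1,"z":0,"twist":0},
    {"x":0.1,"y":-0.1,"z":0,"twist":0},
    {"x":0.1,"y":-0.1,"z":0,"twist":0},
    {"x":0.1,"y":-0.1,"z":0,"twist":0},
    {"x":0.1,"y":-0.1,"z":0,"twist":0},
  ],
)

```text
time_s: 15.5
eef_pos: [0.5096, -0.0936, 0.2719]
eef_rot: [2.187, 2.255, -0.0]
contact_force: [-0.1, 0.1, -0.2]
opening: -0.0002
```

```bash
python3 go.py;python3 - <<'E'
from h import *
for cam in ('top','side'):
    p=shot(cam,cam+'22')
    for n in ['vase','bangle','bowl','drum','jar','cup']:
        r=ctrl.spot_in(n,p); print(cam,n,[(round(q['score'],2),world(p,q['position']).round(3).tolist()) for q in r[:1]])
E
```

```text
t 15.5 [ 0.5096 -0.0936  0.2719] jaw 91.76 F [-0.13  0.1  -0.18] op -0.0002 zt [ 0. -0. -1.]
top vase [(0.54, [0.553, -0.0, 0.066])]
top bangle []
top bowl [(0.61, [0.48, 0.48, 0.019])]
top drum [(0.92, [0.647, 0.486, 0.131])]
top jar [(0.7, [0.611, -0.452, 0.101])]
top cup []
side vase [(0.72, [0.554, -0.014, 0.054])]
side bangle [(0.75, [0.442, 0.005, 0.009])]
side bowl [(0.65, [0.477, 0.491, 0.024])]
side drum [(0.65, [0.661, 0.472, 0.116])]
side jar [(0.6, [0.608, -0.481, 0.089])]
side cup [(0.79, [0.456, -0.46, 0.038])]
```

View pics/side22.png

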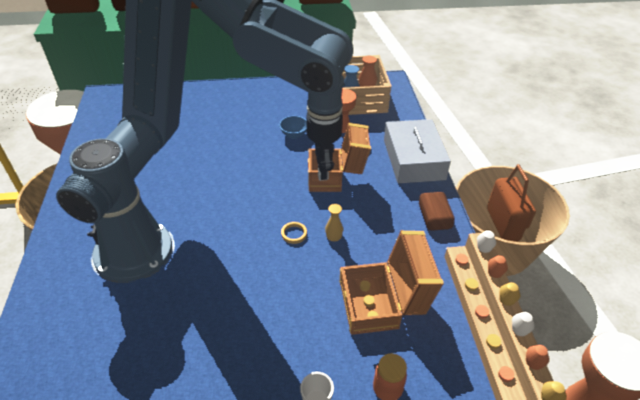

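View pics/top22.png

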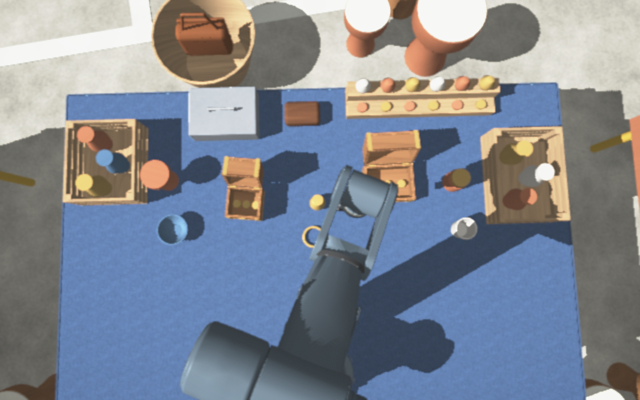

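Both lids are fully back: the caddy near side px (355,150) and the casket near (415,275). Every other item is where it started, and the arm is clear.

```bash
python3 -c "
from plant import ctrl
print(ctrl.hand_in())"
```

```text
the job is handed in; nothing more can be done
None
```

I opened both boxes with closed fingertips, following each lid up and back until it tipped past balance and dropped open. The job was handed in with the robot's clock at about 16 s.

**My last checks, before handing in:**
- **Lids:** both stand fully back in the side and top pictures. I judged this by eye and did not measure the angles.
- **Boxes:** they look upright and in place, with no visible tipping. This is also by eye; I did not re-measure their positions.
- **Other goods:** the networks placed all six within measurement noise. The largest difference was 15 mm on the drum, in the side view only; the top view showed 2 mm. The bangle and cup were missed from above because the arm was in the way or the detection failed, but both were confirmed from the side.
- **Forces:** the largest force I read at the end of a move was about 11 N. Moves were not read in between.
- **Arm:** it was clear of everything, with force readings near zero.

**What disagreed:** the closed fingertips show in the pictures about 30 mm above the reported TCP height. My first two passes at the caddy therefore went over its lid without touching it. I corrected the height from the pictures before pushing.

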